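Load the thread winder

ROBOT

A 6-joint arm with a two-finger parallel gripper is mounted at the origin on the work surface. World frame = base frame: x ahead of the robot, y to its left, z up, the work surface at z = 0. Lengths are in m, angles in degrees, forces in N, time in s.
With the tool pointing down it reaches from about 0.425 to 0.95 m from the base axis. Payload 3.5 kg.
Tool frame: the origin (TCP) lies midway between the tips of the shut fingers; the grasp point (between the pads) lies 19 mm behind it; z points along the fingers, x is the direction in which the jaws open and shut, and the axes are right-handed (so a half turn about z gives the same grasp; the last joint's range is limited). The gripper opens to 85 mm and grips with 20 to 120 N. Pads are 22 mm wide; open, the fingers measure 114 mm over their backs; the gripper's body (76 mm by 85 mm) begins 54 mm behind the grasp point. The pads swing forward as they close: fully open they stand 13 mm farther back than shut.
Start: joints at [65.374, 16.404, 90.338, -0, 73.258, -8.594], TCP at [0.186, 0.649, 0.231] pointing down, gripper open.
Joint ranges: [-158.93, 158.93], [-51.34, 127.21], [12.03, 142.37], [-87.48, 267.48], [13.55, 161.25], [-162.69, 162.69]. Speed limits (degrees/s): [159.86, 159.86, 180, 180, 180, 180].

INTERFACE

Orientations are given as a 3x3 rotation matrix whose columns are the frame's x, y, z axes.
In Python, from bench import manip gives the robot as it stands. Calls block until the motion is done:
- manip.move_to(position, orientation): joint-space move of the TCP to a pose.
- manip.move_l(position, rotation=None, rate=0.15, contact_N=None): straight line of the TCP; rotation=None keeps the orientation; rate is the mean speed in m/s. With contact_N (N) it stops when the force on the tool has changed by that much, and returns True; else False.
- manip.set_joints(angles): joint-space move.
- manip.open_gripper() and manip.clamp(): open the fingers fully, or close them until they stop; the grip force is fixed at half the most.
- manip.dwell(seconds).
- manip.solve_ik(position, orientation): joint angles nearest the present ones, or None.
- manip.grab_frame(name): name is "scene" or "side" or "wrist"; returns a dict with "img" (480x640x3 uint8, red, green, blue), "range_z" (480x640 float32, m along the optical axis (not along the pixel's ray), 0 where there is no reading), "mtx" (3x3 intrinsics, pixels), "world_to_cam" (4x4, takes a point from world to camera coordinates); the wrist camera has in their place "hand_eye" (4x4, takes a point from camera to tool coordinates, whose origin is the TCP and whose axes are the tool frame's). Camera axes: x right, y down, z forward; pixel columns grow to the right and rows downward; lengths in m; the calibration is good to about 2 mm. A picture is of the moment at which its call begins: read the wrist's pose just before it.
A pose or a line that the arm cannot do raises manip.IKError and nothing moves.
- manip.finish_job(): hands the job in, once; it reports no verdict.
Readings, each from a call of its own:
- manip.get_clock(): time.
- manip.get_joint_positions(): joint angles.
- manip.get_qvel(): joint speeds.
- manip.get_effort(): joint torques, N m.
- manip.get_tcp_pos(): TCP position.
- manip.get_orientation(): TCP orientation.
- manip.get_ft_force(): force on the tool from outside, world axes, zero at the start.
- manip.get_moment(): the same for the moment, N m.
- manip.get_opening(): finger opening in m.
Only numpy, scipy, OpenCV 4.12 (cv2) and the standard library are available. Lean on these libraries where they do the work, as an engineer would, in place of code of your own. Each camera call takes 0.05 s, during which the arm holds its last target.

TASK

Get the thread winder ready to run: slide the orange core down over the upright spindle inside the winder until it sits fully home on the black flange, lowering it gently rather than dropping it. Then gently lower the winder's hinged cover until it is fully shut, without letting it slam. Leave the green core, the mug, the brass weight and the screwdriver where they are.

Things in the scene. Friction and masses are not known exactly. Their poses are not given: they have to be found in the camera images.
- core: Orange plastic winding core: plain tube open at both ends, 50 mm outer and 40 mm inner diameter, 75 mm tall, 60 g, standing upright loose on the table. Origin at the centre of its lower end, z along the tube (up).
- spare_core: Green plastic core of the same size, standing on the table; not to be used or moved. Origin at the centre of its lower end.
- winder: Thread winder: blue-grey open-topped case fixed to the table, 180 mm along its x, 200 mm along its y, 94 mm tall, walls and floor 5 mm thick. Origin under the centre of its underside, z up. The cover's hinge runs along y on its +x rim; the control panel (dial, switch) is on its -x face, standing out at most 15 mm.
- seat (a point): Centre of the top face of the black flange (48 mm diameter, 6 mm thick) inside the winder, 11 mm above the table, at the middle of the case. A fixed steel spindle of 36 mm diameter stands up from it, 46 mm tall, its top 8 mm tapered to 24 mm diameter. The orange core's lower end must come to rest on this face. Axes as the winder's.
- cover_hinge (a point): Middle of the cover's hinge line, on the winder's +x rim, 94.5 mm above the table. The frame turns with the cover: -x runs from the hinge along the cover to its free edge, y is along the hinge line, z is the normal to the cover's outer face (up when shut).
- cover_edge (a point): Middle of the cover's free edge, on its outer face (the face on top when shut), 180 mm from the hinge. The cover is a flat wine-red plate 180 by 200 mm, 8 mm thick, 0.2 kg; a black tab 70 mm wide extends 20 mm farther beyond this edge.
- cover (a joint): Angle of the cover in rad: 0 shut (flat on the case), growing as it opens; about 1.57 is upright, 1.9 the stop. The hinge is stiff: the cover stays where it is left, and some 2 to 3 N at its free edge moves it.
- mug: Blue ceramic mug, 80 mm diameter, 90 mm tall, with a handle; leave alone. Origin at the centre of its underside.
- weight: Brass pattern weight with a knob, 60 mm diameter, 45 mm tall; leave alone. Origin at the centre of its underside.
- screwdriver: Screwdriver with a red handle lying on the table, 120 mm long, 26 mm thick; leave alone. Origin under its middle, x along it towards the tip.
Things that resemble listed ones, but are neither listed nor needed, are in the scene too. What is shaped like the core but white is not meant.

How it is judged (in metres and radians):
On the way:
1. the orange core is fully home on the spindle's flange, with the cover still open (horizontal distance between core and seat below 0.005 m and z of core in the frame of seat between -0.004 and 0.004 m and angle between core's own z axis and vertical below 0.08 rad and value of joint cover above 0.5 rad), for 0.2 s.
At the end, for the whole second after the job is handed in: The orange core stands at rest over the spindle, its lower end within 4 mm of the flange's face, its axis within 5 mm of the spindle's and within 0.08 rad of upright, and the cover is shut to within 0.04 rad (horizontal distance between core and seat below 0.005 m and z of core in the frame of seat between -0.004 and 0.004 m and angle between core's own z axis and vertical below 0.08 rad and value of joint cover below 0.04 rad and linear speed of core below 0.02 m/s); the robot touches nothing.
It fails at once if the green core, mug, brass weight or screwdriver is moved by more than 30 mm, or one of the first three is tipped over (distance of any of spare_core, mug, weight, screwdriver from where it was at the start of the episode above 0.03 m or angle between any of spare_core, mug, weight's own z axis and vertical above 0.5 rad).
It fails at once if the core is dropped onto the spindle (faster than 0.6 m/s while over or around it) (horizontal distance between core and seat below 0.02 m and z of core in the frame of seat below 0.055 m and linear speed of core above 0.6 m/s).
It fails at once if the cover is slammed (closes faster than 3 rad/s) (velocity of joint cover below -3 rad/s).
It also fails if it takes over 58 s, if anything falls off the work surface, if the arm or the gripper's body presses on something with over 40 N, if the wrist force passes 120 N, or if a joint passes its speed limit or range.

## Working session

There is one attempt and no reset: what is moved stays moved. The work goes in short steps, each a Python script; the robot and the scene stay as the last script left them, time stands still between calls to the robot, and variables do not carry over. Pictures are saved under pics/ and viewed, and the job is handed in when it is done.

```bash
ls; mkdir -p pics
python3 - <<'E'
from bench import manip
import cv2,numpy as np,pickle
d={}
for n in ["scene","side","wrist"]:
    f=manip.grab_frame(n); d[n]=f
    cv2.imwrite(f"pics/{n}0.png",f["img"][:,:,::-1])
    print(n,f["mtx"].tolist(),np.round(f.get("world_to_cam",f.get("hand_eye")),4).tolist(),(f["range_z"]>0).mean())
d["pose"]=(manip.get_tcp_pos(),manip.get_orientation())
pickle.dump(d,open("f0.pkl","wb"));print(d["pose"],manip.get_clock())
E
```

```text
pics
scene [[548.9682881263204, 0.0, 315.22023427055075], [0.0, 548.9682881263204, 228.84448633081163], [0.0, 0.0, 1.0]] [[-0.6109, 0.7915, -0.0196, 0.3447], [0.6083, 0.4534, -0.6515, -0.2929], [-0.5068, -0.4099, -0.7584, 1.1899], [0.0, 0.0, 0.0, 1.0]] 0.9959309895833334
side [[585.4688879042789, 0.0, 319.0115764521932], [0.0, 585.4688879042789, 232.03963679090552], [0.0, 0.0, 1.0]] [[0.8579, -0.5136, 0.0111, -0.504], [-0.3166, -0.5455, -0.776, 0.2597], [0.4046, 0.6623, -0.6306, 0.7422], [0.0, 0.0, 0.0, 1.0]] 0.9959309895833334
wrist [[350.10361957179936, 0.0, 319.43007366036477], [0.0, 350.10361957179936, 246.64288909595405], [0.0, 0.0, 1.0]] [[1.0, 0.0, 0.0006, -0.0004], [-0.0002, 0.949, 0.3152, -0.0813], [-0.0005, -0.3152, 0.949, -0.1418], [0.0, 0.0, 0.0, 1.0]] 0.995888671875
(array([0.1861587 , 0.6482899 , 0.23025559]), array([[ 2.76154534e-01,  9.61112941e-01, -7.66995727e-04],
       [ 9.61111535e-01, -2.76155461e-01, -1.66669692e-03],
       [-1.81369404e-03, -2.76902528e-04, -9.99998317e-01]])) 0.15
```

View pics/scene0.png

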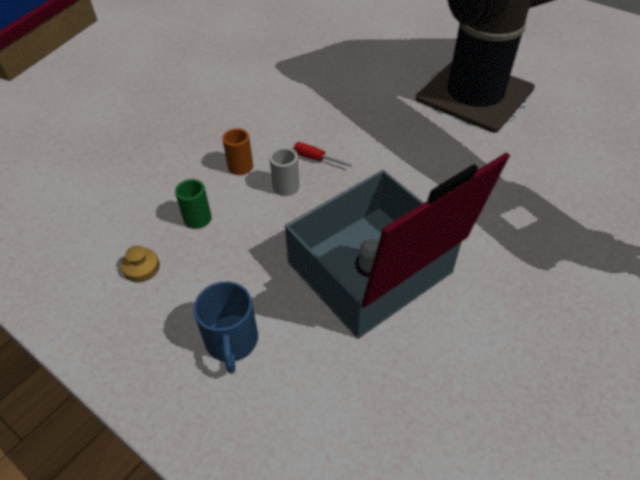

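View pics/side0.png

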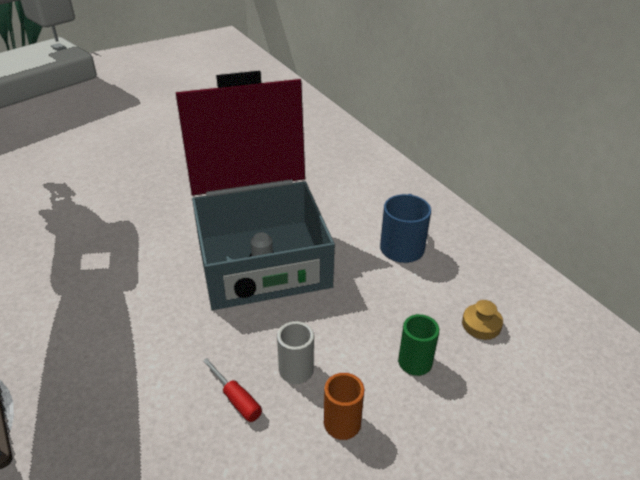

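View pics/wrist0.png

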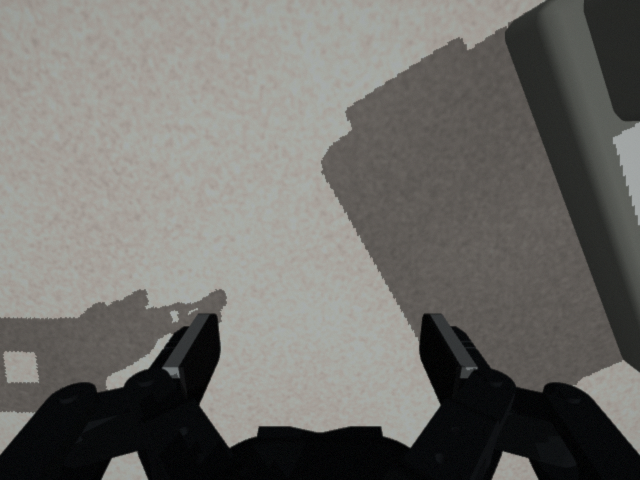

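The scene view shows the orange core at (238,152), the white decoy at (285,172), green at (194,203), and the winder at about (370,250) with its cover near upright. The side view shows the same layout, with the orange core at (343,405) and the panel facing the camera. Next I'll get positions from masks and depth.

```bash
cat > h.py <<'E'
import numpy as np,cv2,pickle
def cloud(f,pose=None):
    z=f["range_z"].astype(float);K=f["mtx"];v,u=np.mgrid[:480,:640]
    P=np.stack([(u-K[0,2])/K[0,0]*z,(v-K[1,2])/K[1,1]*z,z,np.ones_like(z)],-1)
    if "world_to_cam" in f: T=np.linalg.inv(f["world_to_cam"])
    else:
        W=np.eye(4);W[:3,:3]=pose[1];W[:3,3]=pose[0];T=W@f["hand_eye"]
    X=P@T.T
    X=X[...,:3];X[z==0]=np.nan
    return X
def hsv(f): return cv2.cvtColor(f["img"],cv2.COLOR_RGB2HSV)
def circ(p):
    A=np.c_[2*p,np.ones(len(p))];s=np.linalg.lstsq(A,(p**2).sum(1),rcond=None)[0]
    return s[:2],np.sqrt(s[2]+s[:2]@s[:2])
E
python3 - <<'E'
from h import *
d=pickle.load(open("f0.pkl","rb"))
R={"orange":((5,150,60),(16,255,255)),"green":((50,120,30),(80,255,255)),"blue":((100,110,40),(125,255,255)),"brass":((17,120,60),(28,255,255)),"red":((174,150,120),(179,255,255)),"red2":((0,200,120),(3,255,255)),"wine":((160,100,20),(179,255,115)),"case":((88,40,20),(108,110,140))}
for n in ["scene","side"]:
    f=d[n];X=cloud(f);H=hsv(f)
    for k,(a,b) in R.items():
        m=cv2.inRange(H,a,b)
        nn,L,S,C=cv2.connectedComponentsWithStats(m)
        if nn<2: continue
        for i in 1+np.argsort(-S[1:,4])[:2]:
            if S[i,4]<60: continue
            p=X[L==i];p=p[~np.isnan(p[:,0])]
            s=f"{n} {k} n{S[i,4]} px{C[i].round()} med{np.median(p,0).round(3)} min{np.percentile(p,2,0).round(3)} max{np.percentile(p,98,0).round(3)}"
            if k in("orange","green"):
                q=p[(p[:,2]>.02)&(p[:,2]<.068)];o=q[:,:2]
                top=p[p[:,2]>.0725,:2]
                s+=f" topmid{((top.min(0)+top.max(0))/2).round(4)} span{np.ptp(top,0).round(4)} circ{circ(top)}"
            print(s)
    for u,v in ([(238,152)] if n=="scene" else []): print(H[v,u],X[v,u])
E
```

```text
scene orange n793 px[239. 150.] med[ 0.48  -0.236  0.054] min[ 0.453 -0.273  0.007] max[ 0.496 -0.227  0.076] topmid[ 0.4743 -0.2505] span[0.047  0.0475] circ(array([ 0.47397478, -0.25085574]), np.float64(0.021624617669009093))
scene green n1164 px[193. 203.] med[ 0.624 -0.209  0.052] min[ 0.597 -0.243  0.008] max[ 0.641 -0.197  0.076] topmid[ 0.6186 -0.2194] span[0.0464 0.0464] circ(array([ 0.61781045, -0.22014985]), np.float64(0.021602383375146816))
scene blue n3197 px[226. 322.] med[ 0.756 -0.004  0.058] min[ 0.719 -0.047  0.004] max[0.802 0.042 0.091]
scene blue n706 px[16.  9.] med[ 0.49  -0.895  0.124] min[ 0.419 -0.91   0.108] max[ 0.532 -0.885  0.153]
scene brass n2301 px[46. 38.] med[ 0.448 -0.898  0.038] min[ 0.301 -0.929  0.008] max[ 0.571 -0.872  0.068]
scene brass n970 px[139. 264.] med[ 0.754 -0.207  0.02 ] min[ 0.726 -0.234  0.007] max[ 0.776 -0.188  0.044]
scene red2 n94 px[310. 149.] med[ 0.375 -0.158  0.025] min[ 0.369 -0.185  0.021] max[ 0.381 -0.135  0.027]
scene wine n7259 px[429. 231.] med[0.568 0.183 0.206] min[0.466 0.152 0.102] max[0.649 0.216 0.273]
scene wi
[... 339 characters left out ...]
.23442642  0.05681967]
side orange n2199 px[343. 405.] med[ 0.466 -0.261  0.051] min[ 0.446 -0.279  0.007] max[ 0.491 -0.234  0.075] topmid[ 0.4694 -0.2546] span[0.0476 0.0495] circ(array([ 0.4700349 , -0.25492708]), np.float64(0.022116342938960924))
side green n1837 px[418. 344.] med[ 0.606 -0.231  0.051] min[ 0.59  -0.248  0.006] max[ 0.635 -0.203  0.075] topmid[ 0.6136 -0.2239] span[0.0482 0.0481] circ(array([ 0.61354881, -0.2243568 ]), np.float64(0.021953963274447104))Traceback (most recent call last):
  File "<stdin>", line 17, in <module>
    return umr_minimum(a, axis, None, out, keepdims, initial, where)
ValueError: zero-size array to reduction operation minimum which has no identity
```

Run:
```python
from h import *
d=pickle.load(open("f0.pkl","rb"))
for n in ["scene","side"]:
    f=d[n];X=cloud(f);H=hsv(f)
    m=cv2.inRange(H,(80,35,15),(110,130,160))
    # keep only region near the winder
    reg=(X[...,0]>.38)&(X[...,0]<.68)&(X[...,1]>-.06)&(X[...,1]<.26)&(m>0)&~((X[...,0]>.69)&(X[...,1]<.05))
    rim=X[reg&(X[...,2]>.0905)&(X[...,2]<.097)]
    r=cv2.minAreaRect(rim[:,:2].astype(np.float32)*1000)
    print(n,"rim",len(rim),rim.min(0),rim.max(0),r); print(cv2.boxPoints(r).round(1).tolist(), np.median(rim[:,2]))
    w=X[(cv2.inRange(H,(160,100,20),(179,255,140))>0)&(X[...,1]>.05)&(X[...,0]<.75)&(X[...,0]>.35)&(X[...,1]<.35)]
    c=w.mean(0);U,S,V=np.linalg.svd(w-c,full_matrices=False);nn=V[2]
    print("cover n",nn.round(4),"c",c.round(4),"zmax",w[:,2].max(),"ang?",np.degrees(np.arctan2(nn[1],nn[0])), "rms",S[2]/len(w)**.5)
    # white decoy / steel spindle: low saturation z>.03
    q=(X[...,2]>.03)&(X[...,2]<.08)&(H[...,1]<40)&(X[...,0]>.3)&(X[...,0]<.85)&(np.abs(X[...,1])<.35)
    k,L,S_,C=cv2.connectedComponentsWithStats(q.astype(np.uint8))
    for i in range(1,k):
        if S_[i,4]>60:
            p=X[L==i];t=p[p[:,2]>p[:,2].max()-.004,:2];print("grey",S_[i,4],C[i].round(),p.min(0).round(3),p.max(0).round(3),circ(t))
    print("campos",np.linalg.inv(f["world_to_cam"])[:3,3])
    b=(m*255>0)
```

```text
scene rim 742 [ 0.40782574 -0.03085329  0.09051085] [0.6428311  0.13862869 0.09666239] ((525.0633544921875, 79.28080749511719), (177.15931701660156, 198.7319793701172), 74.48847961425781)
[[405.6000061035156, 20.5], [597.0999755859375, -32.599998474121094], [644.5, 138.10000610351562], [453.0, 191.1999969482422]] 0.0933012693197206
cover n [-0.2592 -0.9556  0.14  ] c [0.5644 0.1835 0.2001] zmax 0.2895788286940947 ang? -105.17391284092159 rms 0.005346233871897113
grey 933 [284. 165.] [ 0.436 -0.173  0.03 ] [ 0.489 -0.121  0.078] (array([ 0.46289491, -0.14684676]), np.float64(0.022305895377960863))
grey 352 [368. 251.] [0.508 0.063 0.031] [0.543 0.094 0.06 ] (array([0.52504756, 0.07953689]), np.float64(0.00853260398359658))
campos [0.99173382 0.34763943 0.71835678]
side rim 913 [ 0.40199479 -0.03575739  0.09050505] [0.63684849 0.18843294 0.0965756 ] ((520.210205078125, 75.5124740600586), (181.39016723632812, 198.2508544921875), 74.5307846069336)
[[400.5, 14.5], [591.5999755859375, -38.29999923706055], [639.9000244140625, 136.5], [448.8999938964844, 189.39999389648438]] 0.09275762796476494
cover n [-0.263  -0.9559  0.131 ] c [0.546  0.1778 0.1915] zmax 0.2756811922743666 ang? -105.3823276267753 rms 0.001632559298660816
grey 407 [262. 244.] [0.503 0.058 0.03 ] [0.54  0.093 0.059] (array([0.52074146, 0.07610032]), np.float64(0.009580110240251311))
grey 1468 [272. 275.] [ 0.423 -0.034  0.03 ] [0.572 0.015 0.073] (array([ 0.49563276, -0.01989405]), np.float64(0.04527737457362046))
grey 1565 [296. 346.] [ 0.435 -0.176  0.03 ] [ 0.485 -0.125  0.077] (array([ 0.46019362, -0.15006429]), np.float64(0.02237669145913733))
campos [ 0.21431192 -0.60871414  0.6751741 ]
```

```bash
cat >> h.py <<'E'
th=np.radians(74.5)
X_=np.array([np.cos(th),np.sin(th),0]);Z_=np.array([0,0,-1.]);R0=np.stack([X_,np.cross(Z_,X_),Z_],1)
SEAT=np.array([.5225,.0775]);CORE=np.array([.472,-.253])
E
python3 - <<'E'
from h import *
from bench import manip
import time
for p in [(*SEAT,.40),(*SEAT,.30),(*CORE,.40),(*CORE,.24),(*CORE,.034),(.186,.648,.42),(*SEAT,.046)]:
    print(p,manip.solve_ik(p,R0))
manip.move_l((.186,.648,.40),rate=.3)
manip.move_to((*SEAT,.37),R0)
pose=(manip.get_tcp_pos(),manip.get_orientation());f=manip.grab_frame("wrist");pickle.dump((f,pose),open("w1.pkl","wb"));cv2.imwrite("pics/w1.png",f["img"][:,:,::-1])
manip.move_to((*CORE,.37),R0)
manip.move_l((*CORE,.22),R0,rate=.2)
pose=(manip.get_tcp_pos(),manip.get_orientation());f=manip.grab_frame("wrist");pickle.dump((f,pose),open("w2.pkl","wb"));cv2.imwrite("pics/w2.png",f["img"][:,:,::-1])
print(manip.get_clock(),pose[0],manip.get_ft_force())
E
```

```text
(np.float64(0.5225), np.float64(0.0775), 0.4) [-2.57542479e+00 -6.94353271e+00  9.79598159e+01 -2.54444375e-14
  8.89837168e+01 -7.70754248e+01]
(np.float64(0.5225), np.float64(0.0775), 0.3) [-2.57542479e+00 -5.03728140e+00  1.06327948e+02 -2.54444375e-14
  7.87093333e+01 -7.70754248e+01]
(np.float64(0.472), np.float64(-0.253), 0.4) [-3.90521454e+01 -5.96786540e+00  9.70691037e+01 -2.54444375e-14
  8.88987617e+01 -1.13552145e+02]
(np.float64(0.472), np.float64(-0.253), 0.24) [-3.90521454e+01 -1.70137993e+00  1.09414234e+02 -2.54444375e-14
  7.22871460e+01 -1.13552145e+02]
(np.float64(0.472), np.float64(-0.253), 0.034) [-3.90521454e+01  1.35906769e+01  1.16925932e+02 -2.54444375e-14
  4.94833914e+01 -1.13552145e+02]
(0.186, 0.648, 0.42) [ 6.53769677e+01  1.22131159e+01  7.61235696e+01 -2.54444375e-14
  9.16633145e+01 -9.12303226e+00]
(np.float64(0.5225), np.float64(0.0775), 0.046) [-2.57542479e+00  1.15764175e+01  1.17781814e+02 -2.54444375e-14
  5.06417682e+01 -7.70754248e+01]
5.4833 [ 0.47282671 -0.25316892  0.22141753] [0.44796847 0.05208261 1.53984886]
```

View pics/w1.png

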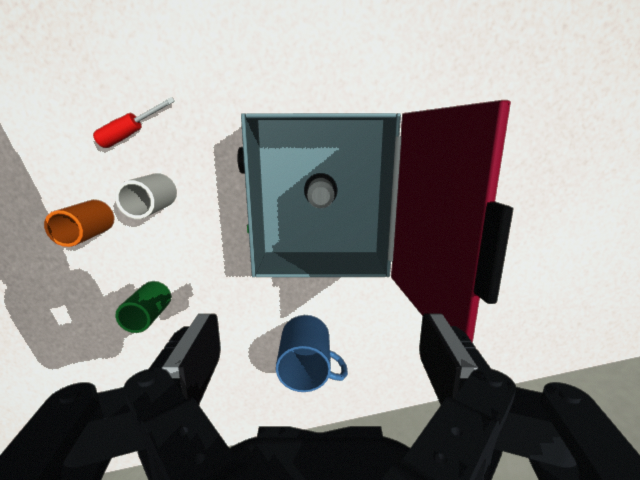

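View pics/w2.png

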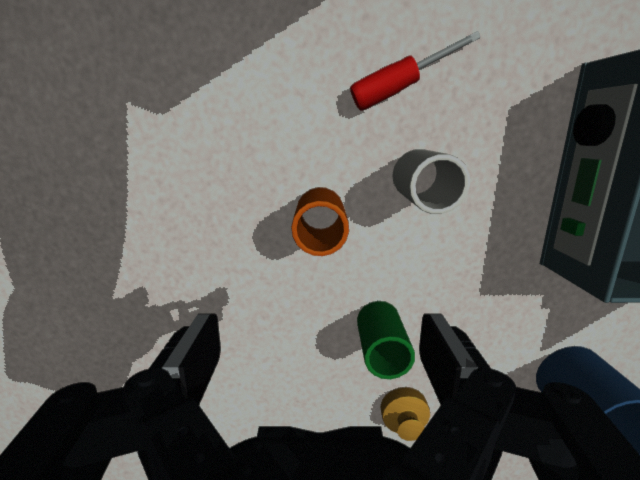

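```bash
cat >> h.py <<'E'
def pix2plane(f,pose,uv,z):
    uv=np.atleast_2d(uv).astype(float);W=np.eye(4);W[:3,:3]=pose[1];W[:3,3]=pose[0];T=W@f["hand_eye"]
    r=np.c_[(uv-f["mtx"][:2,2])/[f["mtx"][0,0],f["mtx"][1,1]],np.ones(len(uv))]@T[:3,:3].T;c=T[:3,3]
    return (c+r*((z-c[2])/r[:,2])[:,None])[:,:2]
E
python3 - <<'E'
from h import *
f,p=pickle.load(open("w2.pkl","rb"));X=cloud(f,p);H=hsv(f)
m=cv2.inRange(H,(4,150,40),(17,255,255))
q=X[m>0];print(len(q),q.min(0),q.max(0))
t=q[q[:,2]>q[:,2].max()-.006];print("top z",np.median(t[:,2]),"circ depth",circ(t[:,:2]),(t.min(0)+t.max(0))/2)
cs,_=cv2.findContours(m,cv2.RETR_CCOMP,cv2.CHAIN_APPROX_NONE)
for c in cs:
    if len(c)>60:
        e=cv2.fitEllipse(c); w=pix2plane(f,p,c[:,0],.075); print(len(c),e,circ(w))
f,p=pickle.load(open("w1.pkl","rb"));X=cloud(f,p);H=hsv(f)
near=np.hypot(X[...,0]-SEAT[0],X[...,1]-SEAT[1])<.06
g=near&(X[...,2]>.045)&(X[...,2]<.07);q=X[g];print("spindle",len(q),np.median(q[:,2]),q.min(0),q.max(0),q.mean(0))
g2=near&(X[...,2]>.0535)&(X[...,2]<.062);v,u=np.nonzero(g2);print("px",u.min(),u.max(),v.min(),v.max(),X[g2].mean(0))
E
```

```text
2358 [nan nan nan] [nan nan nan]
  return _methods._mean(a, axis=axis, dtype=dtype,
  ret = ret.dtype.type(ret / rcount)
Traceback (most recent call last):
ValueError: zero-size array to reduction operation minimum which has no identity
```

w1 shows the spindle top at about (319,190), centred in the case, with the cover to its right. w2 shows the orange rim at (320,227), clear of the white tube at (438,182). I need to drop the NaNs.

Run:
```python
from h import *
f,p=pickle.load(open("w2.pkl","rb"));X=cloud(f,p);H=hsv(f)
m=cv2.inRange(H,(4,150,40),(17,255,255));m[300:]=0
q=X[m>0];q=q[~np.isnan(q[:,0])]
t=q[q[:,2]>.072];print("top z",np.median(t[:,2]),"circ depth",circ(t[:,:2]),(t.min(0)+t.max(0))/2,np.ptp(t,0))
# rim: bright orange
rim=m&cv2.inRange(H,(4,150,150),(17,255,255))
cs,_=cv2.findContours(rim,cv2.RETR_CCOMP,cv2.CHAIN_APPROX_NONE)
for c in cs:
    if len(c)>60:
        w=pix2plane(f,p,c[:,0],.075); print(len(c),cv2.fitEllipse(c),circ(w))
f,p=pickle.load(open("w1.pkl","rb"));X=cloud(f,p);H=hsv(f)
near=np.hypot(X[...,0]-SEAT[0],X[...,1]-SEAT[1])<.06
g=near&(X[...,2]>.0545)&(X[...,2]<.062);q=X[g];print("spindle top",len(q),np.median(q[:,2]),(q.min(0)+q.max(0))/2,np.ptp(q,0),q.mean(0))
v,u=np.nonzero(g);print("px",u.min(),u.max(),v.min(),v.max(),u.mean(),v.mean(),pix2plane(f,p,[u.mean(),v.mean()],.057))
print("table z chk",np.nanmedian(X[20:80,300:600,2]))
# case rim inner/outer
r=(X[...,2]>.0905)&(X[...,2]<.097)&(np.hypot(X[...,0]-SEAT[0],X[...,1]-SEAT[1])<.15);print(cv2.minAreaRect((X[r][:,:2]*1000).astype(np.float32)))
cv2.imwrite("pics/z.png",cv2.resize(f["img"][140:240,270:370,::-1],(500,500),interpolation=cv2.INTER_NEAREST))
```

```text
top z 0.07390378300000366 circ depth (array([ 0.47146959, -0.25283176]), np.float64(0.02221775603565823)) [ 0.47156779 -0.25292     0.07410949] [0.04887564 0.0486776  0.00419384]
151 ((320.3274230957031, 227.83970642089844), (52.229217529296875, 54.605838775634766), 98.24616241455078) (array([ 0.47138711, -0.25232661]), np.float64(0.023168020763368262))
139 ((320.21240234375, 227.9040069580078), (48.18123245239258, 49.99470901489258), 85.02997589111328) (array([ 0.47133274, -0.25241807]), np.float64(0.021292181807856123))
spindle top 295 0.05612453724832256 [0.52236479 0.07983335 0.05652675] [0.02535063 0.02707709 0.00404372] [0.52218606 0.079599   0.05612335]
px 311 331 186 205 320.4135593220339 195.29830508474575 [[0.52201019 0.07964497]]
table z chk -0.0006712510899965496
((522.4163818359375, 79.99466705322266), (181.17401123046875, 198.8245391845703), 74.6690444946289)
```

View pics/z.png

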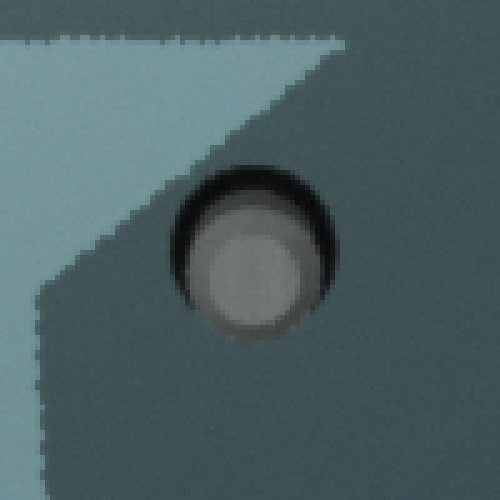

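Run:
```python
from h import *
from bench import manip
C=(.4714,-.2526)
print(manip.get_opening(),manip.get_ft_force())
manip.move_l((*C,.10),R0,rate=.15)
print(manip.move_l((*C,.036),R0,rate=.08,contact_N=8))
manip.clamp();print("op",manip.get_opening(),manip.get_tcp_pos())
def snap(n):
    pose=(manip.get_tcp_pos(),manip.get_orientation());f=manip.grab_frame("wrist");pickle.dump((f,pose),open(n+".pkl","wb"));cv2.imwrite(f"pics/{n}.png",f["img"][:,:,::-1])
snap("w3")
manip.move_l((*C,.10),R0,rate=.1)
print(manip.get_opening(),manip.get_ft_force(),manip.get_tcp_pos(),manip.get_clock())
snap("w4")
f=manip.grab_frame("side");cv2.imwrite("pics/s4.png",f["img"][:,:,::-1])
```

```text
0.08568096459919129 [0.44796847 0.05208261 1.53984886]
False
op 0.048649695418246965 [ 0.47206072 -0.25310059  0.03688356]
0.048522871645239385 [ 0.49142682  0.25707369 -1.06564388] [ 0.47090432 -0.25218743  0.09932524] 8.6583
```

View pics/w4.png

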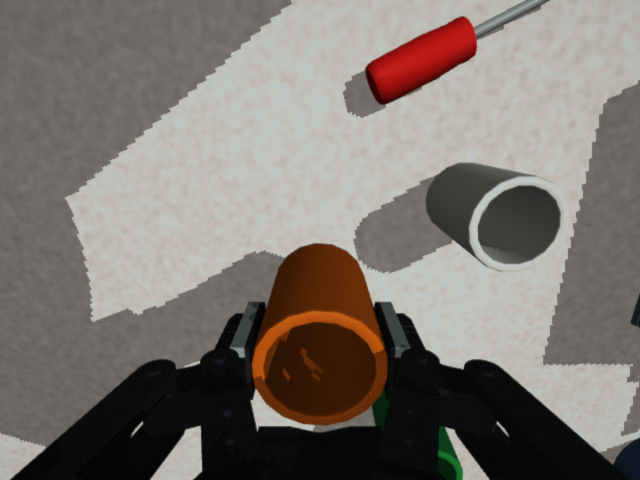

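View pics/s4.png

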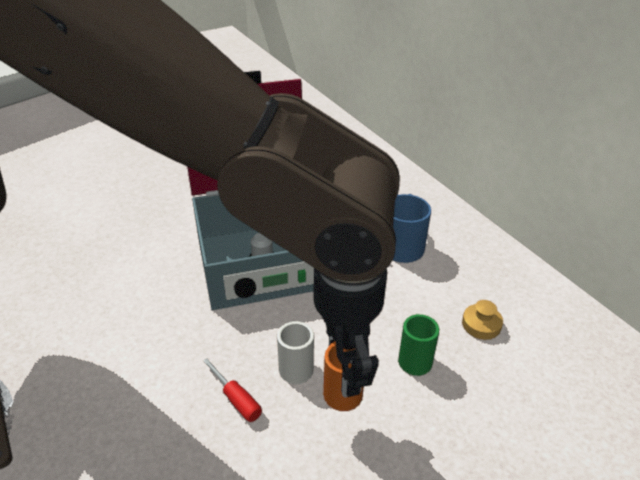

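The core is held upright, with its rim centred at about (320,367) in w4 and the side view showing it clear of the table. Next I'll measure its offset in the tool frame.

Run:
```python
from h import *
for n in ["w3","w4"]:
    f,p=pickle.load(open(n+".pkl","rb"));H=hsv(f)
    zt=p[0][2]-.03688+.075
    m=cv2.inRange(H,(4,150,120),(18,255,255))
    m=cv2.inRange(H,(4,120,150),(20,255,255))
    cs,_=cv2.findContours(m,cv2.RETR_EXTERNAL,cv2.CHAIN_APPROX_NONE)
    c=max(cs,key=len);c=cv2.convexHull(c)
    w=pix2plane(f,p,c[:,0],zt);cc,r=circ(w)
    X=cloud(f,p);mm=cv2.inRange(H,(4,120,60),(20,255,255));q=X[mm>0];q=q[~np.isnan(q[:,0])];t=q[(q[:,2]>zt-.004)]
    tool=lambda c:p[1].T@(np.r_[c,zt]-p[0])
    print(n,cv2.fitEllipse(c),"r",r,"tool offs",tool(cc).round(4),"world",cc,"depth",np.median(t[:,2]),zt,circ(t[:,:2])[1],tool(circ(t[:,:2])[0]).round(4),tool(((t.min(0)+t.max(0))/2)[:2]).round(4))
    print("tcp",p[0],"R zaxis",p[1][:,2])
```

```text
w3 ((316.2638854980469, 356.42645263671875), (89.64151763916016, 128.81610107421875), 82.42864227294922) r 0.022797906932368054 tool offs [-0.0006 -0.0019 -0.0381] world [ 0.46997845 -0.25311937] depth 0.07390697350318126 0.07500355664648292 0.022340681916057873 [-0.0003 -0.0003 -0.0381] [-0.0005  0.0002 -0.0381]
tcp [ 0.47206072 -0.25310059  0.03688356] R zaxis [ 0.00156051 -0.00120774 -0.99999805]
w4 ((315.6026306152344, 355.4678955078125), (88.10335540771484, 128.3541717529297), 80.8436508178711) r 0.022660669743853824 tool offs [-0.0007 -0.0022 -0.0381] world [ 0.46866824 -0.25234888] depth 0.13631361130755024 0.13744523994368987 0.0223515692294123 [-0.0003 -0.0003 -0.0381] [-0.0004  0.0003 -0.0381]
tcp [ 0.47090432 -0.25218743  0.09932524] R zaxis [-1.06384975e-03  8.68061148e-04 -9.99999057e-01]
```

Run:
```python
from h import *
from bench import manip
S=np.array([.522,.0793])
manip.move_l((.4714,-.2526,.30),R0,rate=.2)
manip.move_to((*S,.32),R0)
manip.dwell(.3)
pose=(manip.get_tcp_pos(),manip.get_orientation());f=manip.grab_frame("wrist");pickle.dump((f,pose),open("w5.pkl","wb"));cv2.imwrite("pics/w5.png",f["img"][:,:,::-1])
p=pose;X=cloud(f,p)
near=np.hypot(X[...,0]-S[0],X[...,1]-S[1])<.03
g=near&(X[...,2]>.0535)&(X[...,2]<.062);q=X[g];print("spindle top",len(q),(q.min(0)+q.max(0))/2,np.ptp(q,0),q.mean(0))
v,u=np.nonzero(g);print("px",u.mean(),v.mean(),pix2plane(f,p,[u.mean(),v.mean()],.057))
r=(X[...,2]>.0905)&(X[...,2]<.097)&(np.hypot(X[...,0]-S[0],X[...,1]-S[1])<.15);print(cv2.minAreaRect((X[r][:,:2]*1000).astype(np.float32)))
print(p[0],manip.get_tcp_pos(),manip.get_opening(),manip.get_ft_force(),manip.get_clock())
```

```text
spindle top 424 [0.52244444 0.07963372 0.05590342] [0.0300089  0.02786369 0.00475526] [0.52199653 0.07981946 0.05571799]
px 320.62028301886795 202.95754716981133 [[0.52171525 0.07989271]]
((522.5896606445312, 79.70276641845703), (180.9114227294922, 199.70916748046875), 74.604736328125)
[0.5221391  0.07849752 0.31994464] [0.52210524 0.07866217 0.31995604] 0.04853246951793499 [-0.56220216  0.05783377 -0.42820311] 11.5333
```

View pics/w5.png

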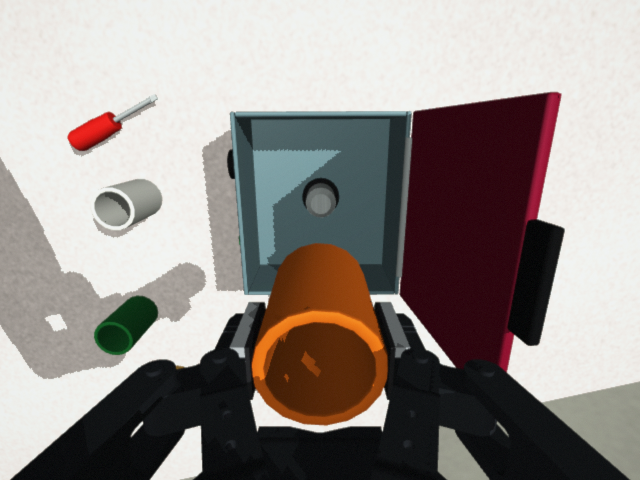

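Spindle is at (320,203) and agrees with the earlier view, so the seat is at about (0.5222, 0.0797). Lowering with force watch.

Run:
```python
from h import *
from bench import manip
S=np.array([.5222,.0798])
manip.move_l((*S,.12),R0,rate=.15)
manip.dwell(.2);print(manip.get_tcp_pos(),manip.get_ft_force(),manip.get_opening())
hit=manip.move_l((*S,.056),R0,rate=.04,contact_N=5)
print(hit,manip.get_tcp_pos(),manip.get_ft_force(),manip.get_moment())
if not hit:
    hit=manip.move_l((*S,.046),R0,rate=.02,contact_N=5)
    print(hit,manip.get_tcp_pos(),manip.get_ft_force())
f=manip.grab_frame("scene");cv2.imwrite("pics/s6.png",f["img"][:,:,::-1])
p=(manip.get_tcp_pos(),manip.get_orientation());f=manip.grab_frame("wrist");cv2.imwrite("pics/w6.png",f["img"][:,:,::-1])
print(manip.get_clock())
```

```text
[0.52267859 0.07979378 0.12078737] [-0.51610108  0.71372821 -0.72827416] 0.0483498271035111
False [0.52240656 0.07979584 0.05627627] [-0.08429434 -0.34261331 -0.63040291] [-0.01591615 -0.01841614  0.02601182]
True [0.52221073 0.07981179 0.04787926] [-0.44411734 -0.64395298  2.78086462]
15.5083
```

View pics/w6.png

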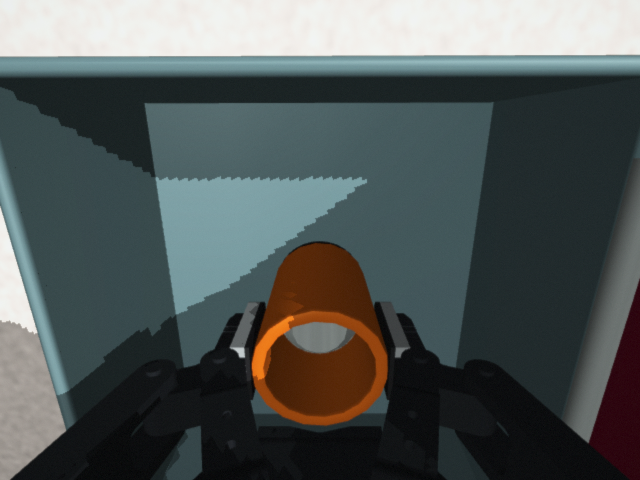

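View pics/s6.png

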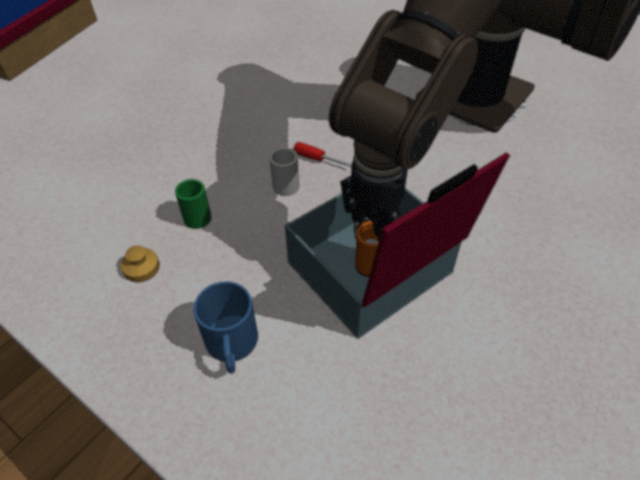

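The core touched down at TCP z = 0.0479, exactly the predicted seating height, and the spindle is visible inside it. I'll release, retreat, verify, and check IK for the cover arc.

```bash
cat >> h.py <<'E'
S=np.array([.5222,.0798]);HG=np.r_[S+.09*X_[:2],.0945];ez=np.array([0,0,1.])
def arc(t,r=.165,off=.0145): return HG+r*(-np.cos(t)*X_+np.sin(t)*ez)+(np.sin(t)*X_+np.cos(t)*ez)*off*np.sin(t)
E
python3 - <<'E'
from h import *
from bench import manip
manip.open_gripper();manip.dwell(.3)
print(manip.get_opening(),manip.get_tcp_pos())
manip.move_l((*S,.12),R0,rate=.08)
manip.move_l((*S,.34),R0,rate=.25);manip.dwell(.2)
p=(manip.get_tcp_pos(),manip.get_orientation());f=manip.grab_frame("wrist");cv2.imwrite("pics/w7.png",f["img"][:,:,::-1]);pickle.dump((f,p),open("w7.pkl","wb"))
X=cloud(f,p);H=hsv(f);m=cv2.inRange(H,(4,120,40),(20,255,255))
near=np.hypot(X[...,0]-S[0],X[...,1]-S[1])<.05
q=X[near&(m>0)];t=q[q[:,2]>.082];print("rim",len(t),np.median(t[:,2]),circ(t[:,:2]),(t.min(0)+t.max(0))/2,np.ptp(t,0))
g=near&(X[...,2]>.05)&(X[...,2]<.062)&(H[...,1]<60)&(np.hypot(X[...,0]-S[0],X[...,1]-S[1])<.016);print("spindle",g.sum(),X[g].mean(0))
w=X[(cv2.inRange(H,(160,100,20),(179,255,140))>0)&(X[...,2]>.1)&(X[...,2]<.35)]
c=w.mean(0);U,s,V=np.linalg.svd(w-c,full_matrices=False);n=V[2]*np.sign(-V[2]@X_);print("cover inner n",n,"th",np.pi/2+np.arcsin(n[2]),"c",c)
a=(c-HG);print("hinge-plane dist",a@n)
print(manip.get_clock(),HG)
for q in [HG+.11*X_+ez*.33,HG+.11*X_+ez*.15]+[arc(t) for t in np.radians(range(100,-1,-10))]: print(q.round(3),None if (j:=manip.solve_ik(q,R0)) is None else np.round(j,0))
E
```

```text
0.08534859705122501 [0.52138385 0.07985425 0.04711695]
rim 543 0.08479681155550989 (array([0.52187837, 0.07981599]), np.float64(0.022285349227400233)) [0.52184968 0.07948018 0.08458269] [0.04858953 0.04941743 0.0051308 ]
spindle 494 [0.52193106 0.07979801 0.05488269]
cover inner n [-0.26198343 -0.95613509  0.13103579] th 1.702210031054317 c [0.5314791  0.18599939 0.20883067]
hinge-plane dist 0.00023303667721038108
18.6083 [0.54625145 0.16652674 0.0945    ]
[0.576 0.273 0.424] [ 16.   7.  81.  -0.  91. -58.]
[0.576 0.273 0.244] [ 16.  11.  95.  -0.  74. -58.]
[0.558 0.208 0.255] [ 11.   5. 101.  -0.  74. -64.]
[0.55 0.18 0.26] [  8.   3. 102.  -0.  74. -66.]
[0.542 0.152 0.259] [  5.   1. 105.  -0.  74. -69.]
[0.535 0.124 0.254] [  3.  -1. 107.  -0.  74. -72.]
[0.527 0.098 0.244] [ -0.  -2. 109.  -0.  73. -75.]
[0.52  0.073 0.228] [ -3.  -2. 111.  -0.  71. -78.]
[0.514 0.05  0.208] [ -6.  -3. 114.  -0.  69. -80.]
[0.509 0.032 0.183] [ -8.  -2. 116.  -0.  66. -82.]
[0.505 0.019 0.156] [ -9.  -1. 118.  -0.  63. -84.]
[0.503 0.01  0.126] [-10.   1. 119.  -0.  60. -85.]
[0.502 0.008 0.094] [-11.   4. 120.  -0.  56. -85.]
```

View pics/w7.png

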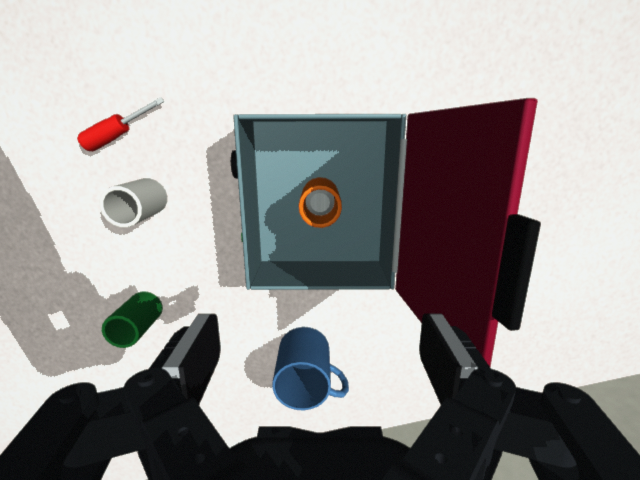

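The core is seated and concentric, with rim z about 0.085. The cover is at 1.70 rad and its inner face passes through the hinge line, so the outer face sits 8 mm above that. Now closing the cover from behind.

```bash
cat >> h.py <<'E'
def arc2(t,r=.165): return HG+r*(-np.cos(t)*X_+np.sin(t)*ez)+(np.sin(t)*X_+np.cos(t)*ez)*(.008+.0145*abs(np.sin(t)))
E
python3 - <<'E'
from h import *
from bench import manip
manip.clamp();print(manip.get_opening())
manip.move_l((*S,.42),R0,rate=.3)
manip.move_to(HG+.11*X_+ez*.33,R0)
print("down hit",manip.move_l(HG+.11*X_+ez*.165,R0,rate=.15,contact_N=8))
manip.dwell(.2);f0=manip.get_ft_force()
for d in range(100,59,-8):
    manip.move_l(arc2(np.radians(d)),R0,rate=.07)
    print(d,manip.get_tcp_pos().round(4),(manip.get_ft_force()-f0).round(1))
f=manip.grab_frame("side");cv2.imwrite("pics/s8.png",f["img"][:,:,::-1])
f=manip.grab_frame("scene");cv2.imwrite("pics/c8.png",f["img"][:,:,::-1])
print(manip.get_clock())
E
```

```text
0.0003583098320557895
down hit False
100 [0.5599 0.2154 0.2532] [-0.1  0.5 -0. ]
92 [0.5538 0.1931 0.2589] [ 0.3  0.8 -1.3]
84 [0.5476 0.1707 0.2611] [0.2 0.5 0.1]
76 [0.5412 0.148  0.26  ] [ 0.6  0.  -0.8]
68 [0.5349 0.1255 0.2555] [ 0.9  1.3 -0.5]
60 [0.5287 0.1036 0.2475] [-0.4  1.  -1.3]
25.5833
```

View pics/s8.png

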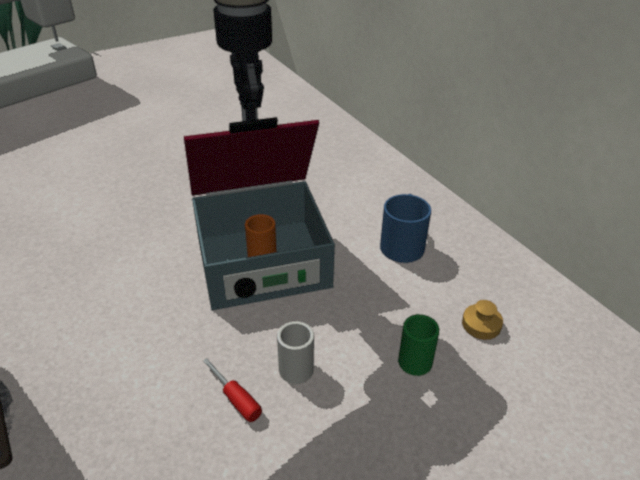

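View pics/c8.png

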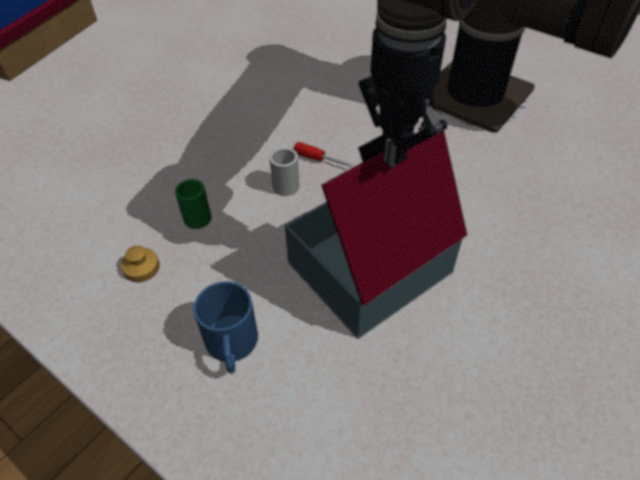

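The cover is moving as planned and stands at about 60°, with the fingertips on its outer face. The core is still standing on the spindle, at (261,233) in the side view. Continuing to shut.

Run:
```python
from h import *
from bench import manip
f0=manip.get_ft_force()
for d in [52,44,36,28,20,13,7]:
    manip.move_l(arc2(np.radians(d)),R0,rate=.07)
    print(d,manip.get_tcp_pos().round(4),(manip.get_ft_force()-f0).round(1))
e=arc2(0.);e[2]-=.012
print(manip.move_l(e,R0,rate=.03,contact_N=12),e,manip.get_tcp_pos().round(4),(manip.get_ft_force()-f0).round(1))
f=manip.grab_frame("side");cv2.imwrite("pics/s9.png",f["img"][:,:,::-1])
X=cloud(f);H=hsv(f)
w=X[(cv2.inRange(H,(160,100,20),(179,255,200))>0)&(X[...,2]>.08)&(X[...,2]<.2)&(X[...,1]>-.06)]
print(len(w),w.min(0),w.max(0),manip.get_clock())
```

```text
52 [0.5229 0.0828 0.2361] [-1.2  0.1  0.4]
44 [0.5175 0.0638 0.2217] [-0.2  0.3  0.3]
36 [0.5128 0.0469 0.2043] [0.3 0.4 0.3]
28 [0.5088 0.0326 0.1844] [-0.7 -0.1 -0.3]
20 [0.5055 0.0212 0.1624] [ 0.3  0.  -0.2]
13 [0.5034 0.014  0.1418] [-0.7  0.5 -0.7]
7 [0.5022 0.0099 0.1235] [-0.9  0.2  0.4]
True [0.50215712 0.00752772 0.0905    ] [0.5028 0.0083 0.1025] [-1.2  0.2  5.3]
7177 [ 0.40204529 -0.05628581  0.08000831] [0.63803232 0.19285038 0.19969339] 29.8
```

View pics/s9.png

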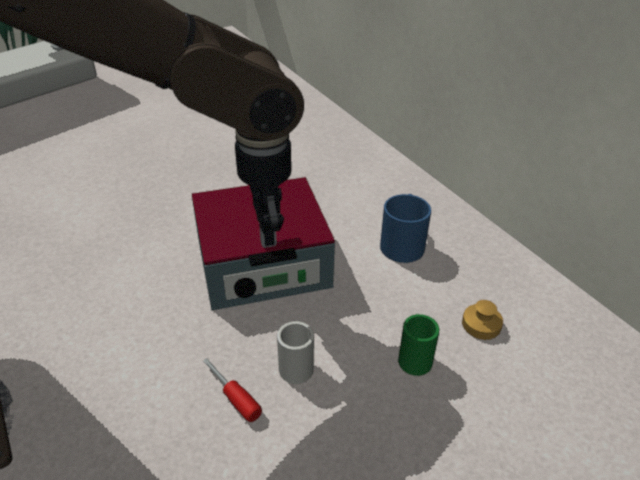

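Contact came at z = 0.1025, which is exactly the shut outer face. I'll lift off and check flatness.

Run:
```python
from h import *
from bench import manip
p=manip.get_tcp_pos()
manip.move_l((p[0],p[1],.30),R0,rate=.12)
manip.dwell(.3)
f0=pickle.load(open("f0.pkl","rb"))
def cov(f,pose=None):
    X=cloud(f,pose);H=hsv(f)
    d=X[...,:2]-S;a=d@X_[:2];b=d@np.array([-X_[1],X_[0]])
    g=(cv2.inRange(H,(160,100,20),(179,255,255))>0)&(abs(a)<.08)&(abs(b)<.09)&(X[...,2]>.09)&(X[...,2]<.14)
    A=np.c_[a[g],b[g],np.ones(g.sum())];s=np.linalg.lstsq(A,X[g][:,2],rcond=None)[0]
    return g.sum(),"slope x (th=-s)",s.round(4),X[g][:,2].min(),X[g][:,2].max()
for n in ["scene","side"]:
    f=manip.grab_frame(n);cv2.imwrite(f"pics/{n}10.png",f["img"][:,:,::-1]);print(n,cov(f))
    D=np.abs(f["range_z"]-f0[n]["range_z"]);
    X=cloud(f);H=hsv(f)
    for k,(a,b) in {"green":((50,120,30),(80,255,255)),"mug":((100,110,40),(125,255,255)),"brass":((17,120,60),(28,255,255)),"red":((0,200,120),(3,255,255))}.items():
        o=[]
        for ff in (f0[n],f):
            m=cv2.inRange(hsv(ff),a,b);XX=cloud(ff);m[~((np.abs(XX[...,1])<.3)&(XX[...,0]>.3)&(XX[...,2]<.1)&(np.hypot(*(np.moveaxis(XX[...,:2]-S,-1,0)))>.14))]=0;o.append(np.median(XX[m>0],0).round(3))
        print(k,o)
pose=(manip.get_tcp_pos(),manip.get_orientation());f=manip.grab_frame("wrist");print(cov(f,pose))
print(manip.get_ft_force(),manip.get_clock())
```

```text
scene (np.int64(9926), 'slope x (th=-s)', array([-0.0003, -0.    ,  0.1026]), np.float64(0.09837607157413386), np.float64(0.10673399175049503))
green [array([ 0.624, -0.209,  0.052]), array([ 0.624, -0.209,  0.052])]
mug [array([ 0.756, -0.005,  0.058]), array([ 0.757, -0.002,  0.059])]
brass [array([ 0.755, -0.207,  0.02 ]), array([ 0.754, -0.207,  0.021])]
red [array([ 0.375, -0.158,  0.025]), array([ 0.375, -0.158,  0.025])]
side (np.int64(6805), 'slope x (th=-s)', array([0.    , 0.0004, 0.102 ]), np.float64(0.09825118732908), np.float64(0.10580508087829987))
green [array([ 0.606, -0.231,  0.051]), array([ 0.606, -0.231,  0.051])]
mug [array([ 0.74 , -0.026,  0.059]), array([ 0.74 , -0.026,  0.059])]
brass [array([ 0.737, -0.227,  0.019]), array([ 0.737, -0.227,  0.019])]
red [array([ 0.365, -0.17 ,  0.022]), array([ 0.366, -0.168,  0.023])]
(np.int64(28630), 'slope x (th=-s)', array([0.0005, 0.0009, 0.1017]), np.float64(0.09829561441467222), np.float64(0.10500226797858075))
[-0.30213696  0.17040576 -0.02609638] 32.05
```

View pics/scene10.png

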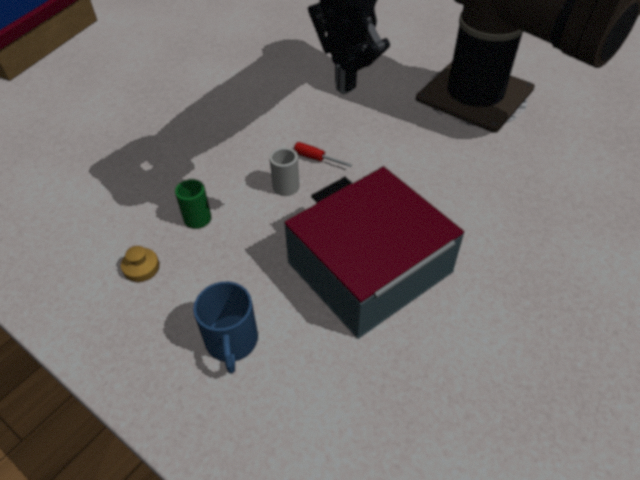

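The cover is flat, with a slope below 0.001 rad in all three cameras. The other items haven't moved and the arm is clear, so I'm handing in.

```bash
python3 -c "
from bench import manip
manip.finish_job();print(manip.get_clock())"
```

```text
the job is handed in; nothing more can be done
the job is handed in; nothing more can be done
```

The orange core is on the spindle and the cover is fully shut. I handed the job in at about 32 s of the 58 s allowed; no verdict is reported.

- **Core:** I lowered it slowly under force watch. It touched the flange at TCP z = 0.0479 m, the height predicted for fully home. After release, the wrist camera put its axis within about 0.5 mm of the spindle's. Its rim read z = 0.085 m against 0.086 m expected, in line with that camera reading about 1 mm low. I could not look at the core again once the cover was shut.
- **Cover:** I pushed it down from behind with the closed fingertips at about 0.07 m/s, then 0.03 m/s at the end. It stopped on contact at z = 0.1025 m, the shut height. After I lifted off, all three cameras showed the outer face level to under 0.001 rad.
- **Other items:** The green core, mug, brass weight and screwdriver all read within 3 mm of where they started. The arm was clear of everything.
- **Disagreement:** The two fixed cameras differed by 4–6 mm on positions. I went with the wrist camera, whose readings fell between or close to theirs, and the fit went in without resistance.

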